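# Put the drop-in board back into the corner shelf's base

### The arm

A 6-joint arm with a two-finger parallel gripper is mounted at the origin on the work surface. World frame = base frame: x ahead of the robot, y to its left, z up, the work surface at z = 0. Lengths are in m, angles in degrees, forces in N, time in s.
With the tool pointing down it reaches from about 0.225 to 0.725 m from the base axis. Payload 3.1 kg.
Tool frame: the origin (TCP) lies midway between the tips of the shut fingers; the grasp point (between the pads) lies 19 mm behind it; z points along the fingers, y is the line along which they close (so a half turn about z gives the same grasp; the last joint's range is limited). The gripper opens to 85 mm and grips with 20 to 120 N. Pads are 22 mm wide; open, the fingers measure 114 mm over their backs; the gripper's body (76 mm by 85 mm) begins 54 mm behind the grasp point. The pads swing forward as they close: fully open they stand 13 mm farther back than shut.
Start: joints at [-84.5, 2.75, 5.684, 92.934, 0, 82.678], TCP at [0.117, -0.512, 0.231] pointing down, gripper open.
Joint ranges: [-166.93, 166.93], [-56.73, 111.36], [-69.38, 81.34], [-121.58, 131.49], [-85.45, 84.26], [-180, 180]. Speed limits (degrees/s): [159.86, 159.86, 180, 180, 180, 180].

### API

Orientations are given as a 3x3 rotation matrix whose columns are the frame's x, y, z axes.
In Python, from station import robot gives the robot as it stands.
- The arm moves only by the tool jog_arm, never from a script. Its argument "steps" is text: rows parted by semicolons, each of 5 numbers parted by spaces: the shift along the tool's x, y, z as a fraction of full scale, then the turn about the tool's z as a fraction of full scale, then the finger opening in mm, from 0 to 85.4. In form: x y z twist hand; .... A call has 1 to 8 rows; each row shifts and turns the commanded pose from where the row before left it, along the tool's axes as they then stand; what a row does not reach is not made up. Full scale, the value 1, is 30 mm for a shift and 180 degrees for a turn. A row lasts 1/12 s, in which the tool goes at most 41.7 mm and 7.16 degrees, less where a joint would pass 70% of its speed; a pose out of reach is approached as far as the arm can. A call with a number of a shift or a turn outside -1 to 1 is refused whole. A call with a gripper value outside its range is refused whole. The fingers move at their own pace and stop on an object; "force" is the grip in N (left out, the last holds). Time passes only in rows, so rows that do not move let the fingers close. It gives the time, the measured TCP pose, the force, the opening and the grip force at its end, in the units of the state.
- robot.get_obs(): the state, without advancing time (a new reading comes with each control period).
- robot.get_image(name): name is "scene" or "side" or "wrist"; returns a dict with "image" (480x640x3 uint8, red, green, blue), "depth" (480x640 float32, m along the optical axis (not along the pixel's ray), 0 where there is no reading), "mtx" (3x3 intrinsics, pixels), "rvec" (rotation vector, rad) and "tvec" (3), from world to camera coordinates, as OpenCV has them. Camera axes: x right, y down, z forward; pixel columns grow to the right and rows downward; lengths in m; the calibration is good to about 2 mm. A picture is of the moment at which its call begins.
- robot.hand_in(): hands the job in; it is judged then, once.
Trained networks look in a picture, given as the dict that the camera call returned (one of the last four; its "shot" number tells which), for a name from the list of things; names that differ only in an ending like _2 or _b are one class to them, and where a whole thing is asked for, a point or a joint stands for the part that bears it (a point fixed in the world has none). Each returns a list of dicts, best first, with "score" (0 to 1); they miss things now and then, are a little off and sometimes report something else, mostly with a low value. They report only what shows in the picture. A call takes as long as a camera call. They do not tell look-alikes from the thing itself.
- robot.search_frame(picture, target): "centre" ([x, y, z] in m, in world coordinates, good to about 4 mm: the middle of the surface that is visible of it).
- robot.regions_of(picture, target): "mask" (480x640 bool, what is visible of it).
- robot.spot_point(picture, target): "centre" ([x, y, z] in m, in world coordinates, good to about 4 mm: a listed point, or the origin of a listed thing).
The state is a dict: "time_s": time; "joints": joint angles; "qvel": joint speeds; "joint_efforts": joint torques, N m; "position": TCP position; "orientation": TCP orientation; "ft_force": force on the tool from outside, world axes, zero at the start; "moment": the same for the moment, N m; "grip_width": opening from 0.0 (shut) to 1.0 (fully open); "finger_force": force on a finger pad.
Only numpy, scipy, OpenCV 4.12 (cv2) and the standard library are available. Lean on these libraries where they do the work, as an engineer would, in place of code of your own. Each camera call takes 0.05 s, during which the arm holds its last target. There are 200 camera calls.

### The job

Pick up the loose plywood board by its grip rail and fit it back into the opening of the olive-green shelf base: tilt it, feed the end nearer the robot (board_end_a) in under the wide top strip, lower the other end past the narrow top strip, and, without letting go, set it down flat on the ledges inside until they bear it. Then slide it home, so that its other end is right up against the end wall under the narrow strip, and let go. Do it gently by feel, never pressing on the shelf with more than 25 N or letting the board drop, and leave the jar, hanger and drying rack where they are.

Things in the scene. Friction and masses are not known exactly. Their poses are not given: they have to be found in the camera images.
- frame: Fixed olive-green wooden shelf base, an open box 248 (x) x 148 (y) x 80 mm high. Origin on the work surface under the middle of its top opening; x runs from the wide top strip to the narrow one, away from the robot within 0.4 rad; z up. The opening spans x -88 to +88, y -62 to +62 mm; inner side walls are plain, at y -62 and +62. The top strips at both ends are 12 mm thick (z 68 to 80). All rigid.
- wide_strip (a point): Edge of the wide top strip, mid-width, at its underside: frame (-88, 0, 68) mm. The strip overhangs a pocket beyond x -88. In it a pale packing strip is the end stop, its face anywhere between frame x -118 and -112 mm: not measured, find it by feel. The board clears the narrow strip only if its end a stands at least 20 mm in under this strip (x below -108).
- narrow_strip (a point): Edge of the narrow top strip, mid-width, at its underside: frame (88, 0, 68) mm. It overhangs the 12 mm deep pocket that ends at the inner face of the end wall, frame x = 100 mm: the home stop.
- ledge_zone (a point): A point of the frame at (0, 0, 44.5) mm, the mean height of the ledges. Two pale ledges cross the full width under the ends, frame x -124 to -72 and +68 to +100 mm. Their level tops are equally high, but anywhere between z 38 and 51 mm: not measured, find them by feel.
- hatch: Loose plywood board 196 long (x) x 116 wide (y) x 8 mm thick, 0.2 to 0.45 kg, longer than the opening. Origin at the centre of its underside, z up. On its middle stands a wooden grip rail 14 thick (x) x 60 long (y), from z 8 to 54 mm, to be pinched across its thickness. It starts flat on the work surface, rail up; its x axis always points away from the robot, within 0.4 rad.
- board_end_a (a point): Middle of the board's end face at -x (the end that goes under the wide strip): 98 mm from the board's centre, at half its thickness.
- board_end_b (a point): Middle of the board's end face at +x (the end that goes under the narrow strip): 98 mm from the board's centre, at half its thickness.
- jar: Bystander: glass button jar with steel screw lid, 72 mm wide, 104 mm high, origin under its middle.
- hanger: Bystander: pink plastic hanger lying flat, about 380 x 170 x 8 mm, origin under the middle of its straight bar.
- rack: Bystander: folded stainless drying rack lying flat, 410 (x) x 270 (y) x 21 mm, origin under its middle.
Things that resemble listed ones, but are neither listed nor needed, are in the scene too. Of the things like the hatch, leave any that is yellow; of the rest the smaller one is meant.

How it is judged:
By the outcome, as a careful person would: the job done as asked, in the order asked, and still so for the second after the job is handed in, with the robot touching nothing.
It also fails if it takes over 58 s, if anything falls off the work surface, if the arm or the gripper's body presses on something with over 40 N, if the wrist force passes 120 N, or if a joint passes its speed limit or range.

## Working session

There is one attempt and no reset: what is moved stays moved. The work goes in short steps, Python scripts to look and compute and a tool call to move; the robot and the scene stay as the last step left them, time stands still between calls to the robot, and variables do not carry over. Pictures are saved under pics/ and viewed, at most 10 in all, crops included, and the job is handed in when it is done.

Besides the shell and the picture viewer there is one more tool, called as name(argument=value, ...), one argument or row to a line, values as JSON. jog_arm: Moves the arm, as the interface text tells. Its arguments: {"type":"object","properties":{"steps":{"type":"string"},"force":{"type":"number"}},"required":["steps"]}

```bash
ls; mkdir -p pics; cat > h.py <<'E'
from station import robot
import numpy as np, cv2
np.set_printoptions(precision=4,suppress=True)
def save(p,n): cv2.imwrite('pics/'+n,cv2.cvtColor(p["image"],cv2.COLOR_RGB2BGR))
def cloud(p):
    d=p["depth"];v,u=np.mgrid[0:480,0:640];K=np.array(p["mtx"])
    c=np.stack([(u-K[0,2])/K[0,0]*d,(v-K[1,2])/K[1,1]*d,d],-1)
    R=cv2.Rodrigues(np.array(p["rvec"],float))[0]
    w=(c-np.array(p["tvec"]).reshape(3))@R
    w[d==0]=np.nan
    return w
E
python3 - <<'E'
from h import *
a=robot.get_image("scene");b=robot.get_image("side")
save(a,"scene.png");save(b,"side.png")
for p in (a,b):
  for t in ["hatch","frame","wide_strip","narrow_strip","ledge_zone","board_end_a","board_end_b","jar","hanger","rack"]:
    print(t,[(np.round(r["centre"],3),round(r["score"],2)) for r in robot.spot_point(p,t)])
o=robot.get_obs();print(o)
E
```

```text
pics
hatch [(array([ 0.493, -0.227,  0.   ]), 0.96), (array([ 0.728, -0.345, -0.001]), 0.95), (array([0.448, 0.589, 0.001]), 0.35)]
frame [(array([0.469, 0.191, 0.069]), 0.29)]
wide_strip [(array([0.471, 0.192, 0.067]), 0.71)]
narrow_strip [(array([0.645, 0.219, 0.065]), 0.86), (array([ 0.589, -0.225,  0.005]), 0.68)]
ledge_zone [(array([0.556, 0.197, 0.046]), 0.56)]
board_end_a [(array([ 0.641, -0.38 ,  0.004]), 0.96), (array([ 0.828, -0.312,  0.005]), 0.91), (array([ 0.392, -0.222,  0.001]), 0.88), (array([ 0.189, -0.426,  0.005]), 0.81), (array([ 0.586, -0.226,  0.005]), 0.74), (array([ 0.224, -0.159,  0.008]), 0.59), (array([ 0.555,  0.204, -0.002]), 0.28)]
board_end_b [(array([ 0.641, -0.38 ,  0.004]), 0.96), (array([ 0.828, -0.312,  0.005]), 0.91), (array([ 0.392, -0.222,  0.001]), 0.88), (array([ 0.189, -0.426,  0.005]), 0.81), (array([ 0.586, -0.226,  0.005]), 0.74), (array([ 0.224, -0.159,  0.008]), 0.59), (array([ 0.555,  0.204, -0.002]), 0.28)]
jar [(array([ 0.767, -0.083,  0.   ]), 0.77)]
hanger [(array([0.724, 0.212, 0.001]), 0.66)]
rack [(array([ 0.449,  0.591, -0.   ])
[... 917 characters left out ...]
.766, -0.088, -0.004]), 0.89)]
hanger [(array([ 0.73 ,  0.208, -0.001]), 0.58)]
rack [(array([ 0.454,  0.595, -0.002]), 0.88)]
{'time_s': 1.1, 'joints': array([-84.4998,   2.7507,   5.6849,  92.9339,  -0.0014,  82.676 ]), 'qvel': array([ 0.0038,  0.0676, -0.0393, -0.0052,  0.0804,  0.0127]), 'joint_efforts': array([  0.0004, -33.866 ,  32.0163,   0.0012,   0.    ,   0.    ]), 'position': array([ 0.1165, -0.5119,  0.2313]), 'orientation': array([[ 0.9751,  0.222 , -0.    ],
       [ 0.222 , -0.9751, -0.    ],
       [-0.    ,  0.    , -1.    ]]), 'ft_force': array([-0.0593,  0.2055, -0.4875]), 'moment': array([-0.0058, -0.0182,  0.0438]), 'finger_force': 0.0, 'grip_width': 1.0035917578751938}
```

View pics/scene.png

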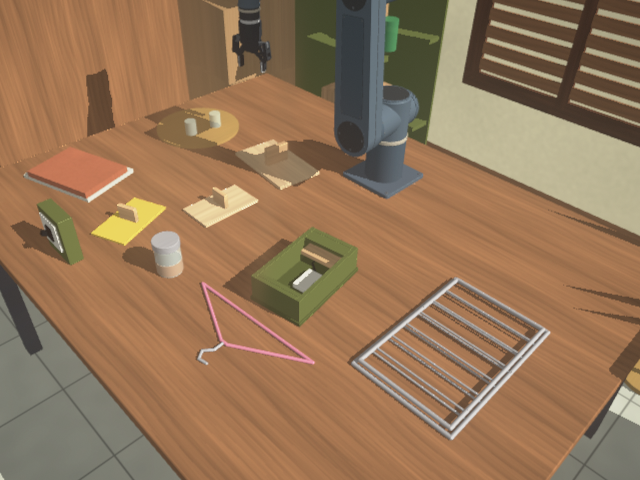

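View pics/side.png

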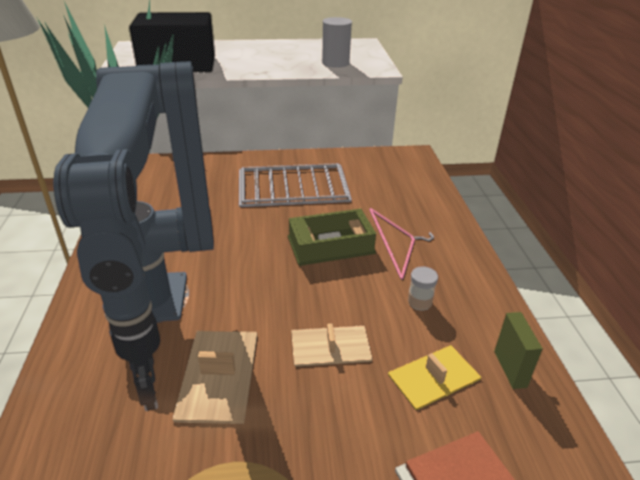

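The scene shows the board wanted (pale plywood, scene pixel 220,205; about 196 mm between ends), the frame at (305,275), the yellow look-alike at (130,218) and a larger board at (280,160). I'll now measure the yaw of the board and the frame.

```bash
cat >> h.py <<'E'
def rect(P):
    (c,s,a)=cv2.minAreaRect((P[:,:2]*1000).astype(np.float32)); return np.round(c,1),np.round(s,1),round(a,1)
def fitrect(p,ctr,rad,z0,z1):
    w=cloud(p); m=(np.hypot(w[...,0]-ctr[0],w[...,1]-ctr[1])<rad)&(w[...,2]>z0)&(w[...,2]<z1)
    P=w[m]; return len(P),rect(P) if len(P)>20 else None,np.median(P,0) if len(P) else None
E
python3 - <<'E'
from h import *
for n in ("scene","side"):
  p=robot.get_image(n)
  print(n,"board",fitrect(p,(.494,-.226),.125,.005,.012))
  print("rail",fitrect(p,(.494,-.226),.06,.05,.06))
  print("frame",fitrect(p,(.557,.203),.16,.075,.085))
E
```

```text
scene board (912, (array([ 498.9, -215.9]), array([194.7, 224.5]), 71.3), array([ 0.5128, -0.2156,  0.0074]))
rail (48, (array([ 492.4, -225.2]), array([61.6, 16.4]), 87.9), array([ 0.4933, -0.226 ,  0.0527]))
frame (1644, (array([546.7, 202.4]), array([252.7, 151.7]), 9.3), array([0.5238, 0.2051, 0.0784]))
side board (2000, (array([ 481.6, -208.1]), array([213.6, 199.6]), 3.0), array([ 0.4812, -0.2329,  0.0074]))
rail (91, (array([ 489. , -227.6]), array([62.1, 13.8]), 88.9), array([ 0.4889, -0.2279,  0.0531]))
frame (961, (array([543.3, 200.3]), array([249.6, 158.3]), 9.5), array([0.4916, 0.1878, 0.0787]))
```

jog_arm(
  steps="0 0 0 0.04 85; 0 0 0 0.04 85; 0.94 -0.756 0 0 85; 0.94 -0.756 0 0 85; 0.94 -0.756 0 0 85; 0.94 -0.756 0 0 85; 0.94 -0.756 0 0 85; 0.94 -0.756 0 0 85",
  force=25,
)

```text
time_s: 1.87
position: [0.2903, -0.3792, 0.2315]
orientation: [[1.0, -0.027, 0.0], [-0.027, -1.0, -0.001], [0.0, 0.001, -1.0]]
ft_force: [1.0, -0.1, -0.0]
grip_width: 0.996
finger_force: 0.0
```

jog_arm(
  steps="0.94 -0.756 0 0 85; 0.94 -0.756 0 0 85; 0.94 -0.756 0 0 85; 0.94 -0.756 0 0 85; 0.94 -0.756 0 0 85; 0.94 -0.756 0 0 85; 0 0 0 0 85",
)

```text
time_s: 2.45
position: [0.466, -0.2445, 0.2309]
orientation: [[1.0, -0.019, 0.003], [-0.019, -1.0, 0.003], [0.002, -0.003, -1.0]]
ft_force: [-1.2, -0.3, 0.4]
grip_width: 0.995
finger_force: 0.0
```

```bash
python3 - <<'E'
from h import *
p=robot.get_image("wrist");save(p,"w1.png")
print("board",fitrect(p,(.494,-.226),.125,.005,.012))
print("rail",fitrect(p,(.494,-.226),.06,.045,.062))
o=robot.get_obs();print(o["time_s"],o["position"],o["orientation"],o["joints"])
E
```

```text
board (25863, (array([ 491.3, -225. ]), array([116. , 196.5]), 89.7), array([ 0.5071, -0.2255,  0.0073]))
rail (1345, (array([ 491.4, -224.8]), array([59.7, 14.3]), 89.7), array([ 0.492 , -0.225 ,  0.0531]))
2.5 [ 0.4639 -0.2464  0.231 ] [[ 0.9998 -0.0207  0.0001]
 [-0.0207 -0.9998  0.0006]
 [ 0.0001 -0.0006 -1.    ]] [-35.3149   2.8037   5.6997  92.9118   0.0295 145.8713]
```

View pics/w1.png

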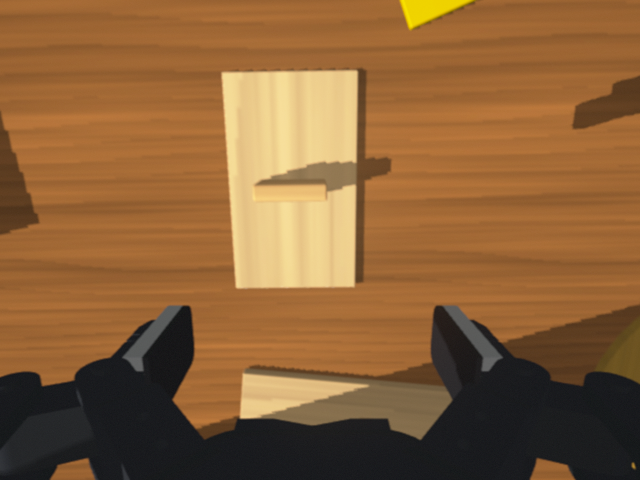

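The wrist view shows the board upright in the picture, with its rail at (290,192). Depth puts the rail at (0.4915, −0.225) and its yaw at about −0.3°. I'll pinch it by its two ends along y. The jog can't tilt the tool, so the board has to be able to pivot in the pads.

jog_arm(
  steps="0.9 -0.73 0 -0.005 85; 0 0 1 0 85; 0 0 1 0 85; 0 0 1 0 85; 0 0 1 0 85; 0 0 1 0 85; 0 0 0.4 0 85; 0 0 0 0 85",
)

```text
time_s: 3.17
position: [0.4859, -0.2264, 0.0652]
orientation: [[1.0, -0.012, -0.007], [-0.012, -1.0, 0.004], [-0.007, -0.004, -1.0]]
ft_force: [0.2, -0.4, -0.8]
grip_width: 0.994
finger_force: 0.0
```

```bash
python3 - <<'E'
from h import *
p=robot.get_image("wrist")
print("rail",fitrect(p,(.4915,-.225),.06,.045,.062))
print("board",fitrect(p,(.494,-.226),.125,.005,.012))
o=robot.get_obs();print(o["time_s"],o["position"],o["orientation"],o["ft_force"])
E
```

```text
rail (5189, (array([ 492. , -225.1]), array([60. , 14.3]), 89.5), array([ 0.4935, -0.225 ,  0.0531]))
board (73733, (array([ 491.4, -225. ]), array([116.5, 196.7]), 89.7), array([ 0.5185, -0.2253,  0.0073]))
3.2167 [ 0.4877 -0.2273  0.068 ] [[ 0.9999 -0.0116 -0.0034]
 [-0.0116 -0.9999  0.0019]
 [-0.0034 -0.0018 -1.    ]] [-0.1581 -0.2277  0.21  ]
```

jog_arm(
  steps="0.12 -0.07 0.5 -0.002 85; 0 0 0.7 0 85; 0 0 0.4 0 85; 0 0 0 0 85; 0 0 0 0 70; 0 0 0 0 50; 0 0 0 0 50; 0 0 0 0 50",
  force=25,
)

```text
time_s: 3.88
position: [0.4944, -0.2261, 0.0234]
orientation: [[1.0, -0.004, 0.003], [-0.004, -1.0, -0.001], [0.003, 0.001, -1.0]]
ft_force: [-0.0, -0.1, 4.3]
grip_width: 0.7
finger_force: 30.4
```

jog_arm(
  steps="0 0 0 0 50; 0 0 0 0 50; 0 0 0 0 50; 0 0 0 0 50",
)

```text
time_s: 4.22
position: [0.4944, -0.226, 0.0234]
orientation: [[1.0, -0.004, 0.003], [-0.004, -1.0, -0.001], [0.003, 0.001, -1.0]]
ft_force: [-0.2, 0.6, 5.3]
grip_width: 0.697
finger_force: 30.5
```

```bash
python3 - <<'E'
from h import *
p=robot.get_image("wrist");save(p,"w2.png")
print("rail",fitrect(p,(.4915,-.225),.06,.045,.062))
o=robot.get_obs();print(o["time_s"],o["position"],o["orientation"],o["ft_force"],o["grip_width"],o["finger_force"])
E
```

```text
rail (12067, (array([ 494.1, -225. ]), array([86.9, 23.6]), 89.8), array([ 0.496 , -0.2253,  0.0531]))
4.2667 [ 0.4944 -0.2261  0.0234] [[ 1.     -0.0041  0.003 ]
 [-0.0041 -1.     -0.0014]
 [ 0.003   0.0014 -1.    ]] [-0.2543  1.8011  6.4818] 0.6985652272787571 30.548397302627563
```

View pics/w2.png

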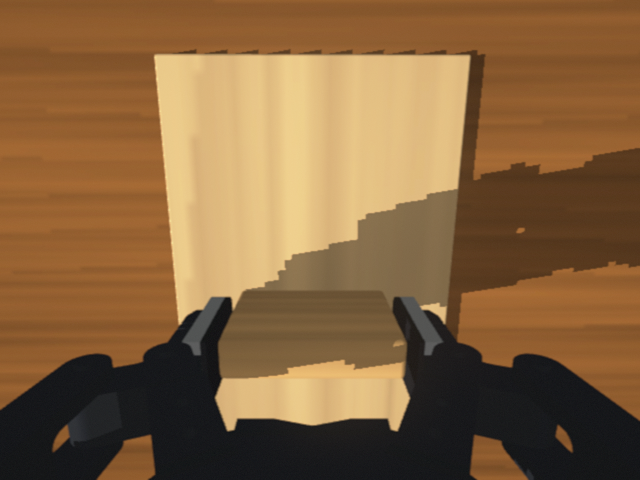

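Both pads sit on the rail ends (about (225,340) and (400,340) in the picture) at 30 N. I'll lift, turn and carry it over.

jog_arm(
  steps="0 0 -0.15 0 50; 0 0 -0.3 0 50; 0 0 -0.6 0 50; 0 0 -0.8 0 50; 0 0 -0.9 0 50; 0 0 -0.8 0 50; 0 0 -0.5 0 50; 0 0 -0.1 0 50",
  force=30,
)

```text
time_s: 4.93
position: [0.4946, -0.2265, 0.1496]
orientation: [[1.0, -0.004, 0.005], [-0.004, -1.0, -0.003], [0.005, 0.003, -1.0]]
ft_force: [2.0, 0.8, -3.4]
grip_width: 0.698
finger_force: 34.1
```

```bash
cat >> h.py <<'E'
def tilt(p):
    o=robot.get_obs();t=np.array(o["position"]);R=np.array(o["orientation"])
    L=(cloud(p)-t)@R   # tool coords
    m=(abs(L[...,1])<.055)&(L[...,0]>.03)&(L[...,0]<.115)&(abs(L[...,2]-.015)<.035)
    P=L[m]
    a=np.polyfit(P[:,0],P[:,2],1); P=P[abs(np.polyval(a,P[:,0])-P[:,2])<.004]; a=np.polyfit(P[:,0],P[:,2],1); r=np.polyfit(P[:,1],P[:,2],1)
    print("t",o["time_s"],"pos",t,"yaw",np.degrees(np.arctan2(R[1,0],R[0,0])),"F",o["ft_force"],"fing",o["finger_force"])
    print("board top in tool: slope deg",np.degrees(np.arctan(a[0])),"z0",a[1],"xmax",np.percentile(P[:,0],99.5),"y",np.percentile(P[:,1],[.5,99.5]),"roll",np.degrees(np.arctan(r[0])),len(P))
E
python3 - <<'E'
from h import *
tilt(robot.get_image("wrist"))
E
```

```text
t 4.9833 pos [ 0.4942 -0.2262  0.1483] yaw -0.24173310627364814 F [ 0.6771 -0.4135 -2.7622] fing 34.068782329559326
board top in tool: slope deg 0.12469422203672938 z0 0.014794821097319746 xmax 0.0954048309747697 y [-0.0545  0.0545] roll 0.07349011446241308 50276
```

jog_arm(
  steps="0.1 -0.3 0 -0.027 50; 0.311 -0.8 0 -0.027 50; 0.311 -0.862 0 0 50; 0.311 -0.862 0 0 50; 0.311 -0.862 0 0 50; 0.311 -0.862 0 0 50; 0.311 -0.862 0 0 50; 0.311 -0.862 0 0 50",
)

```text
time_s: 5.65
position: [0.5316, -0.028, 0.1432]
orientation: [[0.986, 0.165, -0.005], [0.165, -0.986, 0.001], [-0.004, -0.001, -1.0]]
ft_force: [0.9, 1.0, -4.5]
grip_width: 0.696
finger_force: 34.1
```

jog_arm(
  steps="0.311 -0.862 0 0 50; 0.311 -0.862 0 0 50; 0.311 -0.862 0 0 50; 0.311 -0.862 0 0 50; 0.311 -0.862 0 0 50; 0.3 -0.6 0 0 50; 0.2 -0.3 0 0 50; 0 0 0 0 50",
)

```text
time_s: 6.32
position: [0.5676, 0.1366, 0.1434]
orientation: [[0.986, 0.168, -0.003], [0.168, -0.986, 0.0], [-0.003, -0.001, -1.0]]
ft_force: [-0.9, 0.3, -4.7]
grip_width: 0.695
finger_force: 34.2
```

```bash
sed -i 's/<.055)&(L\[...,0\]>.03/<.075)\&(L[...,0]>.03/' h.py; python3 - <<'E'
from h import *
tilt(robot.get_image("wrist"))
for n in ("scene","wrist"):
  p=robot.get_image(n)
  for t in ["wide_strip","narrow_strip","frame"]:
    print(n,t,[(np.round(r["centre"],4),round(r["score"],2)) for r in robot.spot_point(p,t)])
save(p,"w3.png")
E
```

```text
t 6.3667 pos [0.5674 0.1351 0.1438] yaw 9.572721326758888 F [ 0.1144 -0.2152 -3.493 ] fing 34.16651666164398
board top in tool: slope deg 0.22436633859501112 z0 0.01654322046839197 xmax 0.09563163871962742 y [-0.0596  0.0545] roll 0.2030316208836597 52799
scene wide_strip [(array([0.4705, 0.1933, 0.0675]), 0.81)]
scene narrow_strip [(array([0.6453, 0.2163, 0.0667]), 0.74)]
scene frame [(array([0.5568, 0.2039, 0.0003]), 0.66)]
wrist wide_strip []
wrist narrow_strip []
wrist frame []
```

View pics/w3.png

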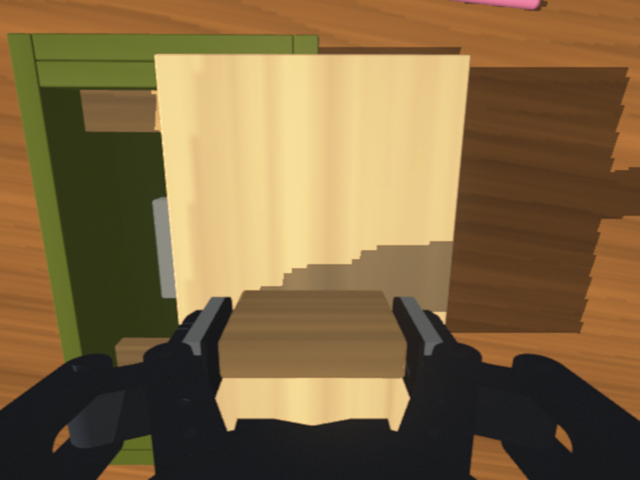

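The wrist view shows the frame's left wall at (50,250), the ledge at (120,110) under the narrow strip and the board still flat. I'll measure the frame and ledges from the clouds.

```bash
cat >> h.py <<'E'
F0=np.array([.557,.2035]);FY=np.radians(9.4)
def toF(w):
    c,s=np.cos(FY),np.sin(FY); d=w[...,:2]-F0
    return np.stack([d[...,0]*c+d[...,1]*s,-d[...,0]*s+d[...,1]*c,w[...,2]],-1)*1000
E
python3 - <<'E'
from h import *
for n in ("wrist","scene","side"):
  p=robot.get_image(n); f=toF(cloud(p)); P=f[np.isfinite(f[...,0])]
  top=P[(abs(P[:,2]-80)<5)&(abs(P[:,0]+12)<140)&(abs(P[:,1])<85)]
  print(n,"top z",np.median(top[:,2]),"x",np.percentile(top[:,0],[.5,99.5]),"y",np.percentile(top[:,1],[.5,99.5]),rect(top/1000))
  for x0,x1 in ((-112,-90),(-86,-74),(70,86)):
    q=P[(P[:,0]>x0)&(P[:,0]<x1)&(abs(P[:,1])<58)&(P[:,2]>15)&(P[:,2]<62)]
    print("  ",x0,len(q),np.percentile(q[:,2],[10,30,50,70,90]) if len(q) else "")
  l=P[(abs(P[:,2]-80)<4)&(P[:,1]>40)&(P[:,1]<85)&(abs(P[:,0])<70)]
  if len(l):print("  left wall top y",np.percentile(l[:,1],[1,99]), np.polyfit(l[:,0],l[:,1],1))
  nr=P[(abs(P[:,2]-80)<4)&(P[:,0]>60)&(P[:,0]<125)&(abs(P[:,1])<55)]
  if len(nr):print("  narrow x",np.percentile(nr[:,0],[1,99]))
E
```

```text
wrist top z 79.29685900309485 x [-132.3859  112.7518] y [-70.2118  75.0263] (array([-11.1,   2.2]), array([148. , 248.7]), 89.6)
   -112 0 
   -86 217 [42.8567 43.2717 43.5542 43.8828 44.3877]
   70 1906 [42.658  43.1371 43.5155 43.8939 44.4207]
  left wall top y [62.7637 75.1864] [-0.0071 68.447 ]
  narrow x [ 89.2213 112.6684]
scene top z 78.48445761840578 x [-135.8005  114.5522] y [-72.4223  76.8569] (array([-10.8,   1.7]), array([153.7, 253.9]), 89.2)
   -112 194 [39.7097 41.1613 42.2267 43.091  44.6663]
   -86 136 [35.3656 40.6288 42.031  43.6108 45.766 ]
   70 0 
  left wall top y [61.9169 77.2047] [-0.0111 69.4248]
  narrow x [ 88.2941 115.1564]
side top z 78.70076062129256 x [-138.7656  106.1438] y [-79.4041  76.8303] (array([-15.3,  -1.5]), array([159.1, 247.8]), 89.4)
   -112 0 
   -86 11 [41.0681 42.5061 43.6052 46.4686 48.157 ]
   70 0 
  left wall top y [58.7161 76.0545] [-0.0054 66.7412]
```

jog_arm(
  steps="0.1 -0.35 0 0.0025 50; 0.2 -0.65 0 0 50; 0.2 -0.65 0 0 50; 0.1 -0.4 0 0 50; 0.05 -0.2 0.2 0 50; 0 0 0.4 0 50; 0 0 0.2 0 50; 0 0 0 0 50",
)

```text
time_s: 7.58
position: [0.5775, 0.1844, 0.1184]
orientation: [[0.982, 0.189, -0.009], [0.189, -0.982, 0.015], [-0.006, -0.016, -1.0]]
ft_force: [-0.4, -0.4, -4.2]
grip_width: 0.696
finger_force: 34.1
```

```bash
sed -i 's/^F0=.*/F0=np.array([.5577,.2044]);FY=np.radians(9.1)/' h.py
cat >> h.py <<'E'
def st():
    p=robot.get_image("wrist"); tilt(p); o=robot.get_obs()
    print("TCP in frame mm",toF(np.array(o["position"])),"yaw err",np.degrees(np.arctan2(o["orientation"][1][0],o["orientation"][0][0])-FY))
    return p
E
python3 -c "
from h import *
st()"
```

```text
t 7.6333 pos [0.578  0.1845 0.1195] yaw 10.913013290516163 F [-0.2301 -0.3377 -5.0042] fing 34.08458411693573
board top in tool: slope deg 0.32926378119870303 z0 0.01727065166488547 xmax 0.09474158522079704 y [-0.058   0.0561] roll 0.11231496222393762 52157
TCP in frame mm [ 16.8768 -22.882  119.5223] yaw err 1.8130132905161624
```

The last joint has reached its 180° limit here. I'll carry the board back to free table, set it down, turn the tool half a turn and grip it again.

jog_arm(
  steps="0 0.2 -0.6 0 50; -0.3 0.6 0 0 50; -0.42 0.9 0 0 50; -0.42 0.9 0 0 50; -0.42 0.9 0 0 50; -0.42 0.9 0 0 50; -0.42 0.9 0 0 50; -0.42 0.9 0 0 50",
)

```text
time_s: 8.3
position: [0.5314, -0.0153, 0.1374]
orientation: [[0.982, 0.189, -0.003], [0.189, -0.982, 0.016], [0.001, -0.016, -1.0]]
ft_force: [1.3, 0.0, -4.4]
grip_width: 0.692
finger_force: 34.3
```

jog_arm(
  steps="-0.42 0.9 0 0 50; -0.2 0.7 0 0 50; 0 0.3 0 0 50; 0 0 0 0 50",
)

```text
time_s: 8.63
position: [0.5248, -0.0755, 0.1364]
orientation: [[0.983, 0.186, -0.002], [0.186, -0.982, 0.015], [0.001, -0.015, -1.0]]
ft_force: [0.6, -0.6, -4.3]
grip_width: 0.7
finger_force: 34.4
```

```bash
python3 -c "
from h import *
st();o=robot.get_obs();print(o['orientation'],o['joints'])"
```

```text
t 8.6833 pos [ 0.5248 -0.0738  0.1363] yaw 10.819475177375162 F [ 0.1216 -0.1333 -4.4518] fing 34.385433197021484
board top in tool: slope deg 0.2184537026302296 z0 0.016085563984048284 xmax 0.09487431709685015 y [-0.0562  0.058 ] roll 0.027760167958645502 52303
TCP in frame mm [ -76.4753 -269.4803  136.3396] yaw err 1.719475177375162
[[ 0.9822  0.1877 -0.0023]
 [ 0.1877 -0.9821  0.017 ]
 [ 0.0009 -0.0171 -0.9999]] [-15.7945   3.8014  -4.0281  82.5638   0.8992 153.3825]
```

jog_arm(
  steps="0 0 0.4 0 50; 0 0 0.8 0 50; 0 0 0.9 0 50; 0 0 0.8 0 50; 0 0 0.4 0 50; 0 0 0.15 0 50; 0 0 0 0 50; 0 0 0 0 50",
)

```text
time_s: 9.35
position: [0.5251, -0.071, 0.0334]
orientation: [[0.982, 0.191, -0.002], [0.191, -0.981, 0.016], [0.001, -0.016, -1.0]]
ft_force: [0.0, 0.4, -2.9]
grip_width: 0.697
finger_force: 34.3
```

```bash
python3 -c "
from h import *
st()"
```

```text
t 9.4 pos [ 0.5258 -0.0714  0.0342] yaw 10.987244691189499 F [ 0.5611  0.1437 -4.0899] fing 34.30026054382324
board top in tool: slope deg 11.953262168979428 z0 0.007534601482292793 xmax 0.11481569429056336 y [-0.0586  0.0718] roll 2.442129893399517 28021
TCP in frame mm [ -75.1133 -267.2491   34.2425] yaw err 1.8872446911894998
```

jog_arm(
  steps="0 0 0.15 0 50; 0 0 0.1 0 50; 0 0 0.06 0 50; 0 0 0 0 50; 0 0 0 0 50",
)

```text
time_s: 9.82
position: [0.525, -0.0715, 0.0244]
orientation: [[0.982, 0.19, -0.001], [0.19, -0.982, 0.016], [0.002, -0.016, -1.0]]
ft_force: [-0.9, 0.1, 0.6]
grip_width: 0.696
finger_force: 34.9
```

jog_arm(
  steps="0 0 0 0 85; 0 0 0 0 85; 0 0 0 0 85; 0 0 -0.5 0 85; 0 0 -0.8 0 85; 0 0 -0.8 0 85; 0 0 -0.6 0 85; 0 0 0 0 85",
)

```text
time_s: 10.48
position: [0.5279, -0.0735, 0.1095]
orientation: [[0.982, 0.19, 0.006], [0.19, -0.982, 0.014], [0.008, -0.013, -1.0]]
ft_force: [0.7, -0.4, 1.1]
grip_width: 0.995
finger_force: 0.0
```

jog_arm(
  steps="0 0 0 -0.039 85; 0 0 0 -0.039 85; 0 0 0 -0.039 85; 0 0 0 -0.039 85; 0 0 0 -0.039 85; 0 0 0 -0.039 85; 0 0 0 -0.039 85; 0 0 0 -0.039 85",
)

```text
time_s: 11.15
position: [0.5241, -0.0725, 0.1032]
orientation: [[0.383, 0.924, -0.004], [0.923, -0.383, 0.017], [0.014, -0.01, -1.0]]
ft_force: [-0.5, 0.4, -0.5]
grip_width: 0.997
finger_force: 0.0
```

jog_arm(
  steps="0 0 0 -0.039 85; 0 0 0 -0.039 85; 0 0 0 -0.039 85; 0 0 0 -0.039 85; 0 0 0 -0.039 85; 0 0 0 -0.039 85; 0 0 0 -0.039 85; 0 0 0 -0.039 85",
)

```text
time_s: 11.82
position: [0.5242, -0.0724, 0.1033]
orientation: [[-0.554, 0.833, -0.004], [0.833, 0.554, 0.017], [0.016, 0.006, -1.0]]
ft_force: [-0.4, 0.1, -0.6]
grip_width: 0.999
finger_force: 0.0
```

jog_arm(
  steps="0 0 0 -0.039 85; 0 0 0 -0.039 85; 0 0 0 -0.039 85; 0 0 0 -0.039 85; 0 0 0 -0.039 85; 0 0 0 -0.039 85; 0 0 0 -0.039 85; 0 0 0 -0.039 85",
)

```text
time_s: 12.48
position: [0.5241, -0.0724, 0.1032]
orientation: [[-1.0, 0.004, -0.004], [0.004, 1.0, 0.017], [0.004, 0.017, -1.0]]
ft_force: [-0.0, 1.0, -0.3]
grip_width: 0.997
finger_force: 0.0
```

jog_arm(
  steps="0 0 0 -0.039 85; 0 0 0 -0.025 85; 0 0 0 0 85; 0 0 0 0 85",
)

```text
time_s: 12.82
position: [0.5242, -0.0725, 0.1035]
orientation: [[-0.982, -0.188, -0.004], [-0.188, 0.982, 0.017], [0.001, 0.017, -1.0]]
ft_force: [-0.3, 0.4, -0.5]
grip_width: 0.992
finger_force: 0.0
```

```bash
python3 - <<'E'
from h import *
o=robot.get_obs();print(o["time_s"],o["position"],o["orientation"],o["joints"],o["ft_force"])
p=robot.get_image("wrist")
print("rail",fitrect(p,(.523,-.07),.06,.045,.062))
print("board",fitrect(p,(.523,-.07),.125,.005,.012))
p=robot.get_image("scene")
print("rail",fitrect(p,(.523,-.07),.06,.045,.058))
E
```

```text
12.8167 [ 0.5242 -0.0725  0.1035] [[-0.9822 -0.1878 -0.0041]
 [-0.1879  0.9821  0.0166]
 [ 0.0009  0.0171 -0.9999]] [-15.6447   4.3934  -7.1627  78.9281   0.8523 -26.4773] [-0.3303  0.3898 -0.4716]
rail (3415, (array([522.1, -70.2]), array([14.8, 59.9]), 10.8), array([ 0.5208, -0.0706,  0.053 ]))
board (53048, (array([522.2, -70.1]), array([196.3, 116.4]), 10.9), array([ 0.4996, -0.0731,  0.0072]))
rail (95, (array([523.6, -71.2]), array([20.9, 62.6]), 7.4), array([ 0.5239, -0.0687,  0.0507]))
```

jog_arm(
  steps="0.05 0.04 0.5 0 85; 0 0 0.9 0 85; 0 0 0.9 0 85; 0 0 0.4 0 85; 0 0 0 0 85; 0 0 0 0 70; 0 0 0 0 50; 0 0 0 0 50",
  force=25,
)

```text
time_s: 13.58
position: [0.5243, -0.071, 0.0254]
orientation: [[-0.982, -0.19, 0.0], [-0.19, 0.982, 0.015], [-0.003, 0.014, -1.0]]
ft_force: [0.9, -0.9, -3.2]
grip_width: 0.697
finger_force: 28.3
```

jog_arm(
  steps="0 0 0 0 50; 0 0 0 0 50; 0 0 0 0 50; 0 0 0 0 50",
  force=30,
)

```text
time_s: 13.92
position: [0.5243, -0.071, 0.0253]
orientation: [[-0.982, -0.19, 0.001], [-0.19, 0.982, 0.015], [-0.003, 0.014, -1.0]]
ft_force: [-0.4, -0.5, 5.2]
grip_width: 0.696
finger_force: 33.2
```

jog_arm(
  steps="0 0 -0.15 0 50; 0 0 -0.3 0 50; 0 0 -0.6 0 50; 0 0 -0.8 0 50; 0 0 -0.9 0 50; 0 0 -0.6 0 50; 0 0 -0.2 0 50; 0 0 0 0 50",
)

```text
time_s: 14.58
position: [0.5239, -0.0723, 0.1315]
orientation: [[-0.982, -0.19, -0.0], [-0.19, 0.982, 0.016], [-0.003, 0.016, -1.0]]
ft_force: [0.6, -0.1, -4.5]
grip_width: 0.696
finger_force: 33.8
```

```bash
sed -i 's/yaw err",np.degrees(np.arctan2(o\["orientation"\]\[1\]\[0\],o\["orientation"\]\[0\]\[0\])-FY)/yaw err",np.degrees(np.arctan2(-o["orientation"][1][0],-o["orientation"][0][0])-FY)/' h.py
python3 -c "
from h import *
tilt(p:=robot.get_image('wrist'))
w=cloud(p);o=robot.get_obs();R=np.array(o['orientation']);L=(w-o['position'])@R
m=(abs(L[...,2]-.0155)<.006)&(abs(L[...,0])<.13)&(abs(L[...,1])<.08)
P=L[m];print(rect(P),P[:,0].min(),P[:,0].max());a=np.polyfit(P[:,0],P[:,2],1);print(a,len(P))
print(toF(np.array(o['position'])),o['orientation'])
"
```

```text
t 14.6333 pos [ 0.5228 -0.072   0.1295] yaw -169.04693496885452 F [ 0.4827  0.3283 -4.4389] fing 33.825218081474304
board top in tool: slope deg -0.03395939326792825 z0 0.0162181944380357 xmax 0.09817921495137846 y [-0.0567  0.0575] roll 0.7629884505913495 54547
(array([14.8,  0.2]), array([168.2, 116.7]), 0.2) -0.06943714422218103 0.09901543482828526
[-0.0003  0.0162] 82905
[ -78.1406 -267.3893  129.5317] [[-0.9818 -0.19   -0.0034]
 [-0.19    0.9816  0.0166]
 [ 0.0002  0.017  -0.9999]]
```

jog_arm(
  steps="-0.1 0.3 0 0.005 50; -0.2 0.6 0 0.005 50; -0.3 0.85 0 0 50; -0.3 0.85 0 0 50; -0.3 0.85 0 0 50; -0.3 0.85 0 0 50; -0.3 0.85 0 0 50; -0.3 0.85 0 0 50",
)

```text
time_s: 15.3
position: [0.5539, 0.1169, 0.1294]
orientation: [[-0.987, -0.159, -0.009], [-0.159, 0.987, 0.016], [0.006, 0.017, -1.0]]
ft_force: [0.9, 0.1, -4.2]
grip_width: 0.693
finger_force: 33.8
```

jog_arm(
  steps="-0.3 0.85 0 0 50; -0.3 0.85 0 0 50; -0.3 0.85 0 0 50; -0.2 0.6 0 0 50; -0.1 0.2 0 0 50; 0 0 0 0 50",
)

```text
time_s: 15.8
position: [0.5739, 0.222, 0.1313]
orientation: [[-0.987, -0.162, -0.008], [-0.162, 0.987, 0.015], [0.005, 0.017, -1.0]]
ft_force: [0.3, -0.0, -4.3]
grip_width: 0.7
finger_force: 34.0
```

```bash
python3 -c "
from h import *
save(st(),'w4.png')
p=robot.get_image('side');f=toF(cloud(p));P=f[np.isfinite(f[...,0])]
print(robot.get_obs()['orientation'],robot.get_obs()['joints'])
"
```

```text
t 15.85 pos [0.574  0.2205 0.1317] yaw -170.77043101579642 F [-0.2238 -0.1752 -4.4949] fing 33.98512244224548
board top in tool: slope deg -0.18350199595800423 z0 0.01864511507176218 xmax 0.09909872192343001 y [-0.0549  0.0593] roll 0.6265048585244095 55084
TCP in frame mm [ 18.6492  13.3683 131.711 ] yaw err 0.12956898420357207
[[-0.9872 -0.159  -0.007 ]
 [-0.1591  0.9872  0.0143]
 [ 0.0046  0.0152 -0.9999]] [14.2358 16.2845  9.6694 83.573   0.8911  5.081 ]
```

View pics/w4.png

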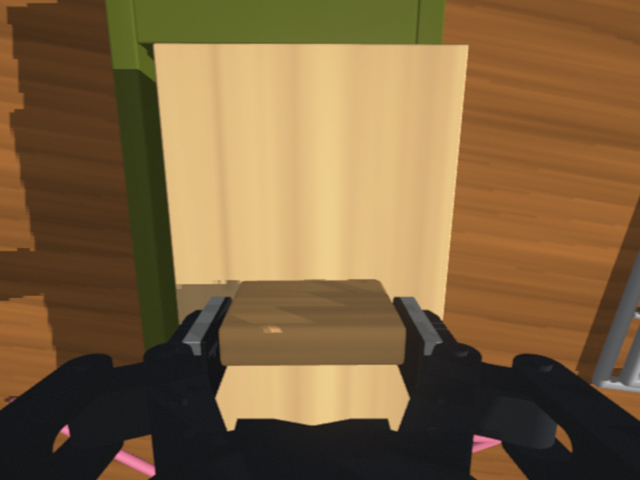

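The wrist view shows the board too far left (robot's +y), with the right wall of the frame hidden. The board needs to move about 15 mm toward −y, so I'll correct that and lower to just above the strips.

jog_arm(
  steps="0.05 -0.25 0 0 50; 0.1 -0.26 0 0 50; 0 0 0.2 0 50; 0 0 0.2 0 50; 0 0 0 0 50; 0 0 0 0 50",
)

```text
time_s: 16.4
position: [0.5726, 0.2045, 0.121]
orientation: [[-0.987, -0.158, -0.005], [-0.158, 0.987, 0.016], [0.003, 0.017, -1.0]]
ft_force: [0.8, -0.3, -3.5]
grip_width: 0.693
finger_force: 33.9
```

```bash
python3 -c "
from h import *
p=st()
f=toF(cloud(p));P=f[np.isfinite(f[...,0])]
for s in (1,-1):
  l=P[(abs(P[:,2]-79)<4)&(s*P[:,1]>61)&(s*P[:,1]<80)&(P[:,0]>-80)&(P[:,0]<0)]
  if len(l): print(s,len(l),np.percentile(l[:,1],[2,98]))
l=P[(P[:,2]>84)&(P[:,2]<100)&(abs(P[:,1])<75)&(P[:,0]>-100)&(P[:,0]<-20)];print('board',np.percentile(l[:,0],[.5]),np.percentile(l[:,1],[.5,99.5]),np.median(l[:,2]))
"
```

```text
t 16.45 pos [0.573  0.2048 0.1216] yaw -170.86223784566513 F [ 0.6986 -0.1375 -4.2863] fing 33.92645537853241
board top in tool: slope deg 0.5461469173227296 z0 0.018063969775174486 xmax 0.07282756317003336 y [-0.0565  0.0577] roll 0.669845827602526 27164
TCP in frame mm [ 15.1582  -1.9928 121.5712] yaw err 0.037762154334855795
1 3573 [65.7631 74.641 ]
-1 2238 [-72.4879 -67.0074]Traceback (most recent call last):
  File "<string>", line 8, in <module>
    l=P[(P[:,2]>84)&(P[:,2]<100)&(abs(P[:,1])<75)&(P[:,0]>-100)&(P[:,0]<-20)];print('board',np.percentile(l[:,0],[.5]),np.percentile(l[:,1],[.5,99.5]),np.median(l[:,2]))
                                                                                            ~~~~~~~~~~~~~^^^^^^^^^^^^^
    return _quantile_unchecked(
        a, q, axis, out, overwrite_input, method, keepdims, weights)
    return _ureduce(a,
                    func=_quantile_ureduce_func,
    ...<5 lines>...
                    overwrite_input=overwrite_input,
                    method=method)
    r = func(a, **kwargs)
    result = _quantile(arr,
                       quantiles=q,
    ...<2 lines>...
                       out=out,
                       weights=wgt)
    slices_having_nans = np.isnan(arr[-1, ...])
                                  ~~~^^^^^^^^^
IndexError: index -1 is out of bounds for axis 0 with size 0
```

jog_arm(
  steps="0 0.07 0.2 0 50; 0 0 0.2 0 50; 0 0 0.1 0 50; 0 0 0.05 0 50; 0 0 0 0 50",
)

```text
time_s: 16.87
position: [0.5726, 0.2076, 0.1056]
orientation: [[-0.987, -0.159, -0.004], [-0.159, 0.987, 0.016], [0.001, 0.017, -1.0]]
ft_force: [-0.8, 0.1, -3.1]
grip_width: 0.693
finger_force: 34.1
```

jog_arm(
  steps="0 0 0.1 0 50; 0 0 0.1 0 50; 0 0 0 0 50",
)

```text
time_s: 17.12
position: [0.5731, 0.2076, 0.1]
orientation: [[-0.987, -0.159, -0.003], [-0.159, 0.987, 0.016], [0.0, 0.017, -1.0]]
ft_force: [-3.2, 0.2, 1.7]
grip_width: 0.695
finger_force: 34.5
```

```bash
python3 -c "
from h import *
st()"
```

```text
t 17.1667 pos [0.5731 0.2076 0.1002] yaw -170.83913139988837 F [-2.8757  0.2415  0.5977] fing 34.466126561164856
board top in tool: slope deg 0.736460859270955 z0 0.021564570855867413 xmax 0.114334892852403 y [-0.0728  0.0731] roll 0.661695338337652 75856
TCP in frame mm [ 15.7482   0.7171 100.1863] yaw err 0.06086860011163859
```

```bash
sed -i 's/<.075)&(L\[...,0\]>.03)&(L\[...,0\]<.115)/<.052)\&(L[...,0]>.03)\&(L[...,0]<.088)/' h.py; python3 -c "
from h import *
st();print(robot.get_obs()['moment'])"
```

```text
t 17.2167 pos [0.5732 0.2076 0.1002] yaw -170.8420430619777 F [-2.4045  0.2555  0.4322] fing 34.44884240627289
board top in tool: slope deg 4.137491533762555 z0 0.018159061855825116 xmax 0.08777681286857898 y [-0.0515  0.0515] roll 0.637156956270719 38288
TCP in frame mm [ 15.779    0.7209 100.2375] yaw err 0.05795693802228503
[-0.0797  0.2174 -0.0849]
```

jog_arm(
  steps="0 0 0.07 0 50; 0 0 0.07 0 50; 0 0 0 0 50",
)

```text
time_s: 17.47
position: [0.5724, 0.2075, 0.095]
orientation: [[-0.987, -0.159, -0.005], [-0.159, 0.987, 0.016], [0.002, 0.017, -1.0]]
ft_force: [-4.2, 0.4, 2.0]
grip_width: 0.695
finger_force: 34.7
```

```bash
python3 -c "
from h import *
st();print(robot.get_obs()['moment'])"
```

```text
t 17.5167 pos [0.5724 0.2075 0.0951] yaw -170.84386118658037 F [-4.4278 -0.7391  1.232 ] fing 34.64441478252411
board top in tool: slope deg 8.358488242146207 z0 0.01836498709586454 xmax 0.08772708340579233 y [-0.0515  0.0515] roll 0.6173542741612968 36247
TCP in frame mm [15.0427  0.7337 95.0935] yaw err 0.05613881341963249
[-0.1923  0.5993 -0.0803]
```

jog_arm(
  steps="0.03 0 0.05 0 50; 0.03 0 0.06 0 50; 0 0 0 0 50",
)

```text
time_s: 17.77
position: [0.571, 0.2072, 0.0917]
orientation: [[-0.987, -0.159, -0.003], [-0.159, 0.987, 0.016], [0.001, 0.017, -1.0]]
ft_force: [-2.9, 0.7, 2.2]
grip_width: 0.7
finger_force: 34.6
```

```bash
python3 -c "
from h import *
st();p=robot.get_image('side');c=p['image'][150:330,230:470];cv2.imwrite('pics/s5.png',cv2.cvtColor(cv2.resize(c,None,fx=3,fy=3,interpolation=cv2.INTER_CUBIC),cv2.COLOR_RGB2BGR))"
```

```text
t 17.8167 pos [0.5711 0.2073 0.0918] yaw -170.84323030614794 F [-3.8309  0.4388  1.8738] fing 34.55733060836792
board top in tool: slope deg 10.804982195882738 z0 0.018683052592950493 xmax 0.08779503257331259 y [-0.0515  0.0515] roll 0.562173862205524 35175
TCP in frame mm [13.6595  0.7338 91.8204] yaw err 0.056769693852055804
```

View pics/s5.png

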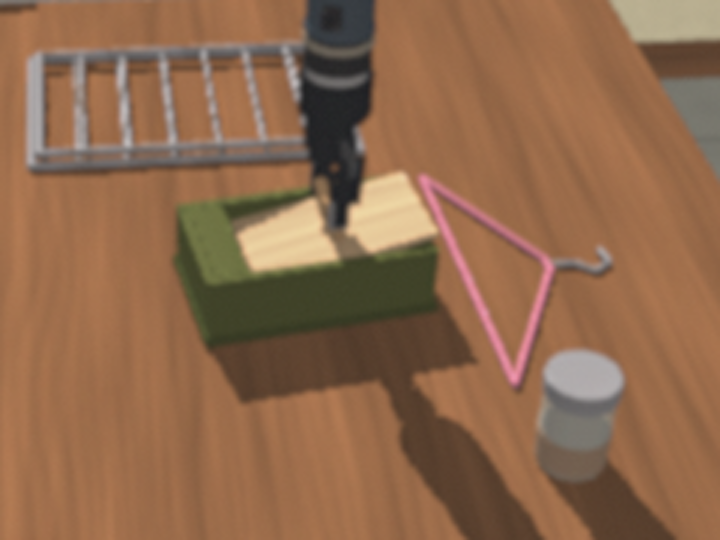

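The side view shows the board tilted with its end b resting on the narrow strip (about (420,220)) and end a inside the opening at (245,250). Tilt is 10.8°. I'll lift 2 mm and feed end a under the wide strip.

jog_arm(
  steps="0 0 -0.08 0 50; 0.2 0 0 0 50; 0.3 0 0 0 50; 0.3 0 0 0 50; 0.15 0 0 0 50; 0 0 0 0 50",
)

```text
time_s: 18.37
position: [0.5417, 0.2024, 0.0936]
orientation: [[-0.987, -0.159, -0.005], [-0.159, 0.987, 0.016], [0.003, 0.017, -1.0]]
ft_force: [-0.8, -0.1, -3.2]
grip_width: 0.696
finger_force: 33.9
```

```bash
python3 -c "
from h import *
st()"
```

```text
t 18.4167 pos [0.5426 0.2026 0.0939] yaw -170.84463056826436 F [ 0.1506  0.1046 -4.2828] fing 33.87631952762604
board top in tool: slope deg -14.45219654806179 z0 0.03813584386943618 xmax 0.08785312281769969 y [-0.0513  0.0515] roll -1.1447624064803277 16853
TCP in frame mm [-15.2132   0.6062  93.9031] yaw err 0.055369431735644445
```

jog_arm(
  steps="0.07 0 0 0 50; 0.07 0 0 0 50; 0 0 0 0 50",
)

```text
time_s: 18.67
position: [0.5388, 0.202, 0.0945]
orientation: [[-0.987, -0.159, -0.003], [-0.159, 0.987, 0.016], [0.001, 0.017, -1.0]]
ft_force: [-0.4, 0.3, -4.6]
grip_width: 0.697
finger_force: 33.9
```

jog_arm(
  steps="0.05 0 0 0 50; 0.05 0 0 0 50; 0 0 0 0 50",
)

```text
time_s: 18.92
position: [0.5357, 0.2016, 0.0946]
orientation: [[-0.987, -0.159, -0.003], [-0.159, 0.987, 0.016], [0.001, 0.017, -1.0]]
ft_force: [0.0, 0.2, -4.4]
grip_width: 0.701
finger_force: 33.9
```

jog_arm(
  steps="0.04 0 0 0 50; 0.04 0 0 0 50; 0 0 0 0 50",
)

```text
time_s: 19.17
position: [0.5333, 0.2012, 0.0946]
orientation: [[-0.987, -0.159, -0.003], [-0.159, 0.987, 0.016], [0.001, 0.017, -1.0]]
ft_force: [-0.8, 0.3, -4.4]
grip_width: 0.694
finger_force: 33.9
```

jog_arm(
  steps="0.04 0 0 0 50; 0 0 0 0 50; 0 0 0 0 50",
)

```text
time_s: 19.42
position: [0.5325, 0.201, 0.0947]
orientation: [[-0.987, -0.159, -0.003], [-0.159, 0.987, 0.016], [0.0, 0.017, -1.0]]
ft_force: [0.5, -0.8, -4.4]
grip_width: 0.691
finger_force: 33.9
```

```bash
python3 -c "
from h import *
for n in ('scene','side'):
  p=robot.get_image(n);f=toF(cloud(p));P=f[np.isfinite(f[...,0])]
  l=P[(P[:,2]>72)&(P[:,2]<105)&(abs(P[:,1])<56)&(P[:,0]>20)&(P[:,0]<110)]
  for x in range(20,110,5):
    q=l[abs(l[:,0]-x-2.5)<2.5]
    print(x+2.5,len(q),np.percentile(q[:,2],[20,50,80]) if len(q) else '')
"
```

```text
22.5 54 [82.8578 84.2686 84.9558]
27.5 55 [83.8005 85.0157 86.5964]
32.5 51 [84.7287 86.0951 86.9974]
37.5 50 [84.9503 86.6532 88.0098]
42.5 47 [86.4731 87.9872 89.2473]
47.5 60 [86.8211 88.4485 90.4938]
52.5 51 [88.1143 89.7914 91.0573]
57.5 61 [89.0712 90.3815 91.8258]
62.5 53 [89.5636 90.7913 92.6957]
67.5 59 [90.2831 91.9042 93.2498]
72.5 68 [89.0334 92.0747 94.1081]
77.5 84 [87.6673 90.2441 94.1601]
82.5 2 [93.3046 94.19   95.0754]
87.5 30 [76.1074 76.983  78.7254]
92.5 57 [77.1721 78.8805 79.8895]
97.5 77 [76.949  78.7893 80.3167]
102.5 58 [77.1906 78.6274 79.8971]
107.5 87 [76.2908 78.2536 79.5677]
22.5 33 [82.4079 84.1762 86.3081]
27.5 34 [82.9772 85.5176 87.2205]
32.5 35 [83.83   86.4918 87.822 ]
37.5 32 [84.6717 87.9579 89.8138]
42.5 33 [85.7081 88.5692 90.323 ]
47.5 34 [86.8336 88.919  90.6509]
52.5 44 [87.8521 89.859  91.4661]
57.5 30 [88.3535 90.6555 92.495 ]
62.5 30 [89.3097 90.5534 92.5198]
67.5 37 [90.2187 92.6946 94.9608]
72.5 23 [90.5707 92.9701 94.6043]
77.5 0 
82.5 11 [74.4654 75.9654 79.7508]
87.5 41 [75.1596 77.8577 79.3257]
92.5 27 [75.7752 77.4045 80.1799]
97.5 40 [76.8749 78.3842 80.1323]
102.5 24 [77.0273 78.2835 79.8743]
107.5 24 [75.552  77.491  80.4922]
```

jog_arm(
  steps="0 0 0.1 0 50; 0 0 0.1 0 50; 0 0 0.05 0 50; 0 0 0 0 50",
)

```text
time_s: 19.85
position: [0.5324, 0.2011, 0.0865]
orientation: [[-0.987, -0.159, -0.003], [-0.159, 0.987, 0.016], [0.001, 0.017, -1.0]]
ft_force: [0.0, 0.1, -4.6]
grip_width: 0.698
finger_force: 33.9
```

jog_arm(
  steps="0 0 0.06 0 50; 0 0 0.05 0 50; 0 0 0 0 50",
)

```text
time_s: 20.1
position: [0.5333, 0.2014, 0.0846]
orientation: [[-0.987, -0.159, -0.001], [-0.159, 0.987, 0.017], [-0.002, 0.017, -1.0]]
ft_force: [1.6, 0.5, -0.7]
grip_width: 0.693
finger_force: 34.3
```

jog_arm(
  steps="-0.03 0 0.06 0 50; -0.03 0 0.06 0 50; -0.02 0 0.06 0 50; 0 0 0 0 50",
)

```text
time_s: 20.43
position: [0.536, 0.2021, 0.0789]
orientation: [[-0.987, -0.159, -0.001], [-0.159, 0.987, 0.017], [-0.002, 0.017, -1.0]]
ft_force: [4.1, 1.9, 1.2]
grip_width: 0.696
finger_force: 34.4
```

jog_arm(
  steps="-0.02 0 0.06 0 50; -0.02 0 0.06 0 50; 0 0 0 0 50",
)

```text
time_s: 20.68
position: [0.5376, 0.2024, 0.0754]
orientation: [[-0.987, -0.159, 0.0], [-0.159, 0.987, 0.018], [-0.003, 0.017, -1.0]]
ft_force: [4.8, 2.7, 2.1]
grip_width: 0.692
finger_force: 34.6
```

```bash
cat > b.py <<'E'
from h import *
o=robot.get_obs();print(o["time_s"],toF(np.array(o["position"])),o["ft_force"],o["moment"])
p=robot.get_image('scene');f=toF(cloud(p));P=f[np.isfinite(f[...,0])]
l=P[(P[:,2]>48)&(P[:,2]<105)&(abs(P[:,1])<50)&(P[:,0]>20)&(P[:,0]<110)]
for x in range(25,100,5):
    q=l[abs(l[:,0]-x-2.5)<2.5]
    print(x+2.5,len(q),np.percentile(q[:,2],[20,50,80]).round(1) if len(q) else '')
E
python3 b.py
```

```text
20.6833 [-20.1599   1.2341  75.4309] [4.8286 2.7234 2.1472] [ 0.2192 -0.6807 -0.0358]
27.5 51 [58.  60.2 61.5]
32.5 49 [58.3 59.8 61.1]
37.5 56 [58.7 60.1 61.8]
42.5 51 [58.7 60.6 62.3]
47.5 61 [59.1 60.6 62.4]
52.5 45 [58.9 60.9 63. ]
57.5 56 [59.1 61.3 63.1]
62.5 52 [60.1 61.8 63.7]
67.5 54 [60.1 62.3 63.6]
72.5 47 [60.8 62.6 63.6]
77.5 7 [64.3 64.9 65.6]
82.5 0 
87.5 25 [76.1 77.1 77.9]
92.5 53 [77.3 78.5 79.3]
97.5 75 [76.7 78.8 80. ]
```

jog_arm(
  steps="-0.05 0 0.05 0 50; -0.04 0 0.05 0 50; -0.02 0 0.05 0 50; 0 0 0 0 50",
)

```text
time_s: 21.07
position: [0.5398, 0.2027, 0.0701]
orientation: [[-0.987, -0.159, -0.002], [-0.159, 0.987, 0.017], [-0.001, 0.017, -1.0]]
ft_force: [4.9, 1.3, 2.1]
grip_width: 0.694
finger_force: 34.6
```

```bash
python3 b.py
```

```text
21.0667 [-17.9193   1.1636  70.067 ] [4.9416 1.3086 2.1138] [ 0.1894 -0.689  -0.0068]
27.5 51 [50.1 52.1 53.5]
32.5 54 [50.  51.5 53.9]
37.5 47 [50.6 52.4 53.2]
42.5 47 [50.6 51.9 53.7]
47.5 51 [50.3 52.  53.6]
52.5 52 [49.8 52.  53.1]
57.5 58 [50.2 52.1 53.2]
62.5 47 [50.7 51.7 52.7]
67.5 11 [53.  53.5 54.9]
72.5 0 
77.5 0 
82.5 0 
87.5 29 [75.8 77.2 79.1]
92.5 55 [77.  78.2 79.7]
97.5 56 [77.  78.2 79.9]
```

jog_arm(
  steps="0 0 0.04 0 50; 0 0 0 0 50",
)

```text
time_s: 21.28
position: [0.54, 0.2028, 0.0697]
orientation: [[-0.987, -0.159, -0.001], [-0.159, 0.987, 0.017], [-0.001, 0.017, -1.0]]
ft_force: [4.3, 1.8, 3.7]
grip_width: 0.697
finger_force: 34.8
```

jog_arm(
  steps="0 0 0.04 0 50; 0 0 0 0 50",
)

```text
time_s: 21.45
position: [0.54, 0.2028, 0.0696]
orientation: [[-0.987, -0.159, -0.001], [-0.159, 0.987, 0.017], [-0.002, 0.017, -1.0]]
ft_force: [2.5, 2.1, 7.7]
grip_width: 0.693
finger_force: 35.3
```

jog_arm(
  steps="0 0 -0.05 0 50; 0 0 0 0 50; 0 0 0 0 50",
)

```text
time_s: 21.7
position: [0.54, 0.2028, 0.0697]
orientation: [[-0.987, -0.159, -0.001], [-0.159, 0.987, 0.017], [-0.001, 0.017, -1.0]]
ft_force: [4.5, 3.3, 2.4]
grip_width: 0.697
finger_force: 34.8
```

jog_arm(
  steps="-0.05 0 0 0 50; -0.1 0 0 0 50; -0.1 0 0 0 50; 0 0 0 0 50",
)

```text
time_s: 22.03
position: [0.5417, 0.2028, 0.0695]
orientation: [[-0.987, -0.159, -0.013], [-0.159, 0.987, 0.013], [0.011, 0.015, -1.0]]
ft_force: [-7.9, 0.6, 11.6]
grip_width: 0.695
finger_force: 35.9
```

```bash
python3 b.py
```

```text
22.0333 [-16.0062   0.9446  69.4886] [-7.9475  0.559  11.6391] [-0.6421  1.6685 -0.2157]
27.5 43 [50.  50.9 52.1]
32.5 48 [49.5 51.2 52.3]
37.5 54 [49.7 51.  52.6]
42.5 47 [50.  50.8 51.8]
47.5 41 [49.8 50.9 52.2]
52.5 51 [50.1 51.2 53.2]
57.5 50 [49.9 51.1 53. ]
62.5 45 [49.7 51.1 52.3]
67.5 9 [52.1 53.2 54.8]
72.5 0 
77.5 0 
82.5 0 
87.5 25 [75.9 77.3 78.4]
92.5 59 [77.2 78.8 80.2]
97.5 62 [77.3 78.8 80.8]
```

jog_arm(
  steps="0 0 -0.04 0 50; 0 0 0 0 50",
)

```text
time_s: 22.25
position: [0.542, 0.2028, 0.0696]
orientation: [[-0.987, -0.159, -0.013], [-0.159, 0.987, 0.014], [0.01, 0.016, -1.0]]
ft_force: [-6.6, 0.2, 7.7]
grip_width: 0.694
finger_force: 35.3
```

jog_arm(
  steps="0 0 -0.04 0 50; 0 0 0 0 50",
)

```text
time_s: 22.42
position: [0.5434, 0.2028, 0.0697]
orientation: [[-0.987, -0.159, -0.01], [-0.159, 0.987, 0.014], [0.008, 0.016, -1.0]]
ft_force: [-2.3, -0.5, 0.7]
grip_width: 0.695
finger_force: 34.5
```

jog_arm(
  steps="-0.05 0 -0.02 0 50; -0.05 0 -0.01 0 50; -0.05 0 0 0 50; 0 0 0 0 50",
)

```text
time_s: 22.75
position: [0.5511, 0.2042, 0.0717]
orientation: [[-0.987, -0.159, -0.004], [-0.159, 0.987, 0.016], [0.001, 0.016, -1.0]]
ft_force: [-0.6, 0.5, -4.6]
grip_width: 0.694
finger_force: 34.0
```

jog_arm(
  steps="-0.05 0 -0.01 0 50; -0.05 0 0 0 50; 0 0 0 0 50",
)

```text
time_s: 23.0
position: [0.5544, 0.2049, 0.0729]
orientation: [[-0.987, -0.159, -0.003], [-0.159, 0.987, 0.016], [0.0, 0.017, -1.0]]
ft_force: [0.5, -0.2, -4.2]
grip_width: 0.69
finger_force: 33.9
```

```bash
python3 b.py | head -12
```

```text
23.0 [-3.1588  1.0095 72.9222] [ 0.5374 -0.1739 -4.1664] [-0.041  -0.0098  0.0054]
27.5 50 [53.  54.9 56.3]
32.5 53 [52.8 54.7 56.8]
37.5 54 [53.8 54.9 57.4]
42.5 50 [53.1 54.8 56.2]
47.5 61 [52.7 54.1 56.3]
52.5 52 [53.3 54.9 56.5]
57.5 54 [52.9 54.7 56.3]
62.5 48 [53.6 55.3 56.8]
67.5 41 [54.1 55.8 57.5]
72.5 2 [57.7 58.6 59.5]
77.5 0
```

jog_arm(
  steps="0 0 0.05 0 50; 0 0 0.04 0 50; 0 0 0 0 50; 0 0 0 0 50",
)

```text
time_s: 23.38
position: [0.554, 0.2049, 0.0705]
orientation: [[-0.987, -0.159, -0.003], [-0.159, 0.987, 0.016], [0.0, 0.017, -1.0]]
ft_force: [0.2, 0.2, -2.2]
grip_width: 0.695
finger_force: 34.1
```

jog_arm(
  steps="0 0 0.02 0 50; 0 0 0 0 50",
)

```text
time_s: 23.55
position: [0.5542, 0.205, 0.0701]
orientation: [[-0.987, -0.159, -0.003], [-0.159, 0.987, 0.016], [-0.0, 0.017, -1.0]]
ft_force: [0.2, 0.5, -2.0]
grip_width: 0.69
finger_force: 34.3
```

jog_arm(
  steps="0 0 0.03 0 50; 0 0 0 0 50; 0 0 0 0 50",
)

```text
time_s: 23.8
position: [0.5543, 0.205, 0.0697]
orientation: [[-0.987, -0.159, -0.002], [-0.159, 0.987, 0.016], [-0.001, 0.017, -1.0]]
ft_force: [-0.3, 0.0, 1.4]
grip_width: 0.696
finger_force: 34.7
```

jog_arm(
  steps="-0.05 0 0 0 50; -0.03 0 0 0 50; 0 0 0 0 50",
)

```text
time_s: 24.05
position: [0.5549, 0.2051, 0.0696]
orientation: [[-0.987, -0.159, -0.006], [-0.159, 0.987, 0.016], [0.003, 0.016, -1.0]]
ft_force: [-5.2, 0.8, 6.8]
grip_width: 0.697
finger_force: 35.1
```

jog_arm(
  steps="0 0 -0.03 0 50; 0 0 0 0 50",
)

```text
time_s: 24.22
position: [0.5555, 0.2051, 0.0697]
orientation: [[-0.987, -0.159, -0.005], [-0.159, 0.987, 0.016], [0.002, 0.016, -1.0]]
ft_force: [-3.8, 0.4, 3.1]
grip_width: 0.697
finger_force: 34.8
```

jog_arm(
  steps="-0.02 0 -0.02 0 50; 0 0 0 0 50",
)

```text
time_s: 24.38
position: [0.5567, 0.2053, 0.0697]
orientation: [[-0.987, -0.159, -0.004], [-0.159, 0.987, 0.016], [0.001, 0.017, -1.0]]
ft_force: [-2.7, 0.8, -0.5]
grip_width: 0.696
finger_force: 34.5
```

Sliding well with light pressure. I'll go on in small steps until I feel the stop.

jog_arm(
  steps="-0.04 0 0 0 50; 0 0 0 0 50",
)

```text
time_s: 24.55
position: [0.5581, 0.2055, 0.0698]
orientation: [[-0.987, -0.159, -0.004], [-0.159, 0.987, 0.016], [0.001, 0.017, -1.0]]
ft_force: [-2.0, -0.1, -1.3]
grip_width: 0.697
finger_force: 34.3
```

jog_arm(
  steps="-0.04 0 0 0 50; 0 0 0 0 50",
)

```text
time_s: 24.72
position: [0.5595, 0.2057, 0.0698]
orientation: [[-0.987, -0.159, -0.003], [-0.159, 0.987, 0.016], [0.001, 0.017, -1.0]]
ft_force: [-1.2, -0.1, -1.7]
grip_width: 0.694
finger_force: 34.2
```

jog_arm(
  steps="-0.03 0 0 0 50; 0 0 0 0 50",
)

```text
time_s: 24.88
position: [0.5604, 0.2059, 0.07]
orientation: [[-0.987, -0.159, -0.003], [-0.159, 0.987, 0.016], [0.0, 0.017, -1.0]]
ft_force: [-0.4, 0.5, -2.9]
grip_width: 0.694
finger_force: 34.2
```

jog_arm(
  steps="-0.03 0 0.02 0 50; 0 0 0 0 50",
)

```text
time_s: 25.05
position: [0.5611, 0.2061, 0.0697]
orientation: [[-0.987, -0.159, -0.003], [-0.159, 0.987, 0.016], [0.001, 0.017, -1.0]]
ft_force: [-1.6, -0.4, -1.6]
grip_width: 0.695
finger_force: 34.2
```

jog_arm(
  steps="-0.04 0 0.01 0 50; 0 0 0 0 50",
)

```text
time_s: 25.22
position: [0.5611, 0.2061, 0.0697]
orientation: [[-0.987, -0.159, -0.006], [-0.159, 0.987, 0.016], [0.003, 0.016, -1.0]]
ft_force: [-5.5, -0.7, 2.0]
grip_width: 0.697
finger_force: 34.7
```

jog_arm(
  steps="-0.04 0 0 0 50; 0 0 0 0 50",
)

```text
time_s: 25.38
position: [0.5611, 0.2061, 0.0697]
orientation: [[-0.987, -0.159, -0.008], [-0.159, 0.987, 0.015], [0.005, 0.016, -1.0]]
ft_force: [-7.7, -2.0, 4.4]
grip_width: 0.698
finger_force: 34.9
```

jog_arm(
  steps="-0.02 0 -0.04 0 50; 0 0 0 0 50",
)

```text
time_s: 25.55
position: [0.5611, 0.2061, 0.0697]
orientation: [[-0.987, -0.159, -0.009], [-0.159, 0.987, 0.015], [0.007, 0.016, -1.0]]
ft_force: [-7.5, -1.8, 0.0]
grip_width: 0.693
finger_force: 34.5
```

jog_arm(
  steps="0 0 -0.03 0 50; 0 0 0 0 50; 0 0 0 0 50",
)

```text
time_s: 25.8
position: [0.5611, 0.2061, 0.0698]
orientation: [[-0.987, -0.159, -0.01], [-0.159, 0.987, 0.015], [0.007, 0.016, -1.0]]
ft_force: [-6.2, -1.1, -2.5]
grip_width: 0.693
finger_force: 34.2
```

```bash
python3 -c "
from h import *
st()
print(robot.get_obs()['moment'])"
```

```text
t 25.85 pos [0.5611 0.2061 0.0698] yaw -170.8292049782642 F [-6.2365 -1.3075 -2.1679] fing 34.21929180622101
board top in tool: slope deg 0.35646411604518297 z0 0.017978294943675914 xmax 0.08774995364123932 y [-0.0515  0.0515] roll 0.46487180909048786 40154
TCP in frame mm [ 3.5853  1.1408 69.7809] yaw err 0.07079502173581037
[-0.4131  1.2664 -0.0913]
```

jog_arm(
  steps="0.04 0 0.05 0 50; 0 0 0.03 0 50; 0 0 0 0 50",
)

```text
time_s: 26.1
position: [0.5611, 0.2061, 0.0696]
orientation: [[-0.987, -0.159, -0.006], [-0.159, 0.987, 0.015], [0.004, 0.016, -1.0]]
ft_force: [-7.3, -1.1, 3.1]
grip_width: 0.699
finger_force: 34.9
```

jog_arm(
  steps="0.03 0 0 0 50; 0 0 0 0 50; 0 0 0 0 50",
)

```text
time_s: 26.35
position: [0.5611, 0.2061, 0.0697]
orientation: [[-0.987, -0.159, -0.005], [-0.159, 0.987, 0.016], [0.002, 0.016, -1.0]]
ft_force: [-5.3, -1.0, 3.5]
grip_width: 0.696
finger_force: 34.9
```

jog_arm(
  steps="0.03 0 0 0 50; 0 0 -0.02 0 50; 0 0 0 0 50; 0 0 0 0 50",
  force=20,
)

```text
time_s: 26.68
position: [0.5612, 0.2061, 0.0697]
orientation: [[-0.987, -0.159, -0.003], [-0.159, 0.987, 0.016], [0.0, 0.017, -1.0]]
ft_force: [-3.2, -1.0, 0.9]
grip_width: 0.694
finger_force: 34.6
```

jog_arm(
  steps="0 0 0 0 66; 0 0 0 0 70; 0 0 0 0 74; 0 0 0 0 74; 0 0 0 0 74",
)

```text
time_s: 27.1
position: [0.5617, 0.2062, 0.07]
orientation: [[-0.987, -0.159, -0.002], [-0.159, 0.987, 0.017], [-0.001, 0.017, -1.0]]
ft_force: [0.3, 0.6, 0.1]
grip_width: 0.867
finger_force: 0.0
```

```bash
python3 -c "
from h import *
st();o=robot.get_obs();print(o['grip_width'])
p=robot.get_image('wrist');f=toF(cloud(p));P=f[np.isfinite(f[...,0])]
l=P[(abs(P[:,2]-52)<6)&(abs(P[:,1])<62)&(P[:,0]>-120)&(P[:,0]<30)]
print(np.percentile(l[:,0],[.5,50]),np.percentile(l[:,1],[.5,99.5]),np.median(l[:,2]))"
```

```text
t 27.15 pos [0.5615 0.2062 0.0699] yaw -170.8464283636877 F [ 0.194  -0.0223  0.3028] fing 0.0
board top in tool: slope deg -0.054061801603330455 z0 0.01850298142181259 xmax 0.08773828924351496 y [-0.0514  0.0515] roll 0.9012899044978002 40084
TCP in frame mm [ 4.0268  1.1574 69.8938] yaw err 0.05357163631233035
0.8674926729210405
[-90.6055 -49.0903] [-61.1707  59.532 ] 51.42091886227574
```

Released, no forces. I'll raise the arm and take a final look.

jog_arm(
  steps="0 0 -0.3 0 74; 0 0 -0.6 0 74; 0 0 -0.8 0 74; 0 0 -0.9 0 74; 0 0 -0.9 0 74; 0 0 -0.9 0 74; 0 0 -0.5 0 74; 0 0 0 0 74",
)

```text
time_s: 27.87
position: [0.564, 0.2042, 0.2229]
orientation: [[-0.987, -0.159, 0.007], [-0.159, 0.987, 0.019], [-0.009, 0.017, -1.0]]
ft_force: [0.3, -0.0, 1.3]
grip_width: 0.865
finger_force: 0.0
```

jog_arm(
  steps="0.6 0 0 0 74; 0.9 0 0 0 74; 0.9 0 0 0 74; 0.9 0 0 0 74; 0.3 0 0 0 74; 0 0 0 0 74",
)

```text
time_s: 28.37
position: [0.4531, 0.1863, 0.2164]
orientation: [[-0.987, -0.16, -0.004], [-0.16, 0.987, 0.016], [0.001, 0.017, -1.0]]
ft_force: [-0.8, 0.8, 0.1]
grip_width: 0.865
finger_force: 0.0
```

```bash
python3 -c "
from h import *
p=robot.get_image('wrist');f=toF(cloud(p));P=f[np.isfinite(f[...,0])]
r=P[(P[:,2]>90)&(P[:,2]<104)&(abs(P[:,1])<50)&(abs(P[:,0])<50)];print('rail',len(r),rect(r/1000) if len(r)>20 else '')
p=robot.get_image('scene');f=toF(cloud(p));P=f[np.isfinite(f[...,0])]
r=P[(P[:,2]>92)&(P[:,2]<104)&(abs(P[:,1])<50)&(abs(P[:,0])<50)];print('rail',len(r),rect(r/1000))
for a,b in ((-80,-20),(-20,-10),(15,40),(40,80)):
  q=P[(P[:,0]>a)&(P[:,0]<b)&(abs(P[:,1])<50)&(P[:,2]<65)&(P[:,2]>10)];print(a,b,len(q),np.median(q[:,2]) if len(q) else '')
c=p['image'][200:350,220:400];cv2.imwrite('pics/s6.png',cv2.cvtColor(cv2.resize(c,None,fx=4,fy=4),cv2.COLOR_RGB2BGR))
for t in ('jar','hanger','rack'): print(t,[(np.round(x['centre'],3),round(x['score'],2)) for x in robot.spot_point(p,t)][:1])
print(robot.get_obs()['time_s'])"
```

```text
rail 1628 (array([1.5, 2.6]), array([14.8, 59.7]), 0.0)
rail 111 (array([4.1, 1.2]), array([20. , 61.1]), 0.4)
-80 -20 400 51.10570928187209
-20 -10 29 51.38392775387735
15 40 255 50.65501698980889
40 80 265 50.73781419878562
jar [(array([ 0.766, -0.083,  0.002]), 0.68)]
hanger [(array([ 0.727,  0.211, -0.001]), 0.68)]
rack [(array([ 0.448,  0.59 , -0.003]), 0.67)]
28.6167
```

View pics/s6.png

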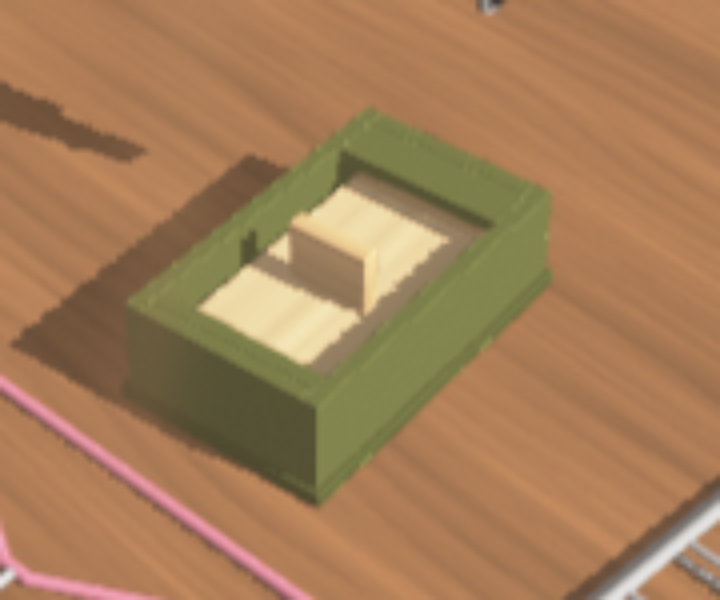

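The board lies flat in the frame: its top is at z≈51 mm at both ends. The rail centre is at about +2 mm, which is the home position, and the bystanders haven't moved.

```bash
python3 -c "
from station import robot
print(robot.hand_in())"
```

```text
the job is handed in; nothing more can be done
None
```

The board is back in the olive-green base, flat on both ledges with its far end felt against the end wall, released and handed in at 28.6 s, but two details departed from the order asked: I set it down once on open table to re-grip it, because the last joint hit its limit, and midway through the slide it rose about 3 mm off the ledges and was set down again.

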